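# Uncover a lantern sleeve and let it settle on the turning rolls

## Task

Lift the domed lid off the blue pot by its copper knob, keeping it level, and lower it onto the middle of the round cork mat before letting go of it. Then take the pierced steel sleeve out of the pot, lower it lengthwise onto the four rubber wheels of the yellow turning rolls, centred between the two ends, and let go only once it rests on them, so that its heavy orange-striped side swings round to the bottom by itself and comes to rest. Leave the other things on the bench where they are.

Things in the scene. Friction and masses are not known exactly. Their poses are not given: they have to be found in the camera images.
- pot_rim (a point): Blue open round steel pot, fixed, outer diameter 172 mm, inner 164 mm, 92 mm high. Point: centre of its mouth at rim height, z up, x along the sleeve lying inside. Two wooden V saddles in it, 12 mm thick, 45 mm either side of the centre along x, carry the sleeve near its ends; its middle is free for fingers.
- lid_knob (a point): Loose domed steel lid, 0.35 kg, 188 mm diameter, with an upright copper knob 32 mm in diameter, 26 mm tall. Point: centre of the knob, z up the lid's axis. The dome's top is 30 mm below the point; the rim plate's underside, on the pot's rim, 53 mm below; the flat underside of the 150 mm boss, which hangs 8 mm into the pot and on which the lid stands on a flat surface, 61 mm below.
- drum_mid (a point): Loose pierced-look steel sleeve, a closed cylinder 56 mm in diameter, 130 mm long, 0.55 kg; a heavy bar inside one side, marked by an orange stripe. Point: its centre, x along its axis, y towards the heavy side. It lies level in the pot along pot x, under the lid, centre 42 mm below the rim, y level, held by friction; grip it across its diameter from above.
- pad_top (a point): Round cork mat, fixed, 200 mm in diameter, 12 mm thick, bare. The point is the centre of its top face, z up.
- rolls_seat (a point): Fixed turning rolls: yellow base 180 x 110 x 12 mm; two freely turning shafts along x, 30 mm either side of the middle, 36 mm up; on each, two black wheels 32 mm in diameter, 14 mm wide, at 45 mm either side of the centre. Bearing blocks 46 mm high from 72 mm out along x. Point: where the sleeve's centre lies when it rests centred on the wheels, 68 mm above the bench; x along the shafts.
- shell_a_mid (a point): Bystander: loose vase-shaped pierced lantern shell, bright steel, 110 mm across, 150 mm tall. The point is half-way up. Leave alone.
- shell_b_mid (a point): Bystander: like the other lantern shell but dark steel, 110 mm across, 150 mm tall. The point is half-way up. Leave alone.
- collar_mid (a point): Bystander: loose pierced aluminium collar, an upright cylinder 60 mm across, 100 mm tall. The point is half-way up. Leave alone.
- can_mid (a point): Bystander: loose green can, 60 mm across, 105 mm tall. The point is half-way up. Leave alone.
- dome_mid (a point): Bystander: loose dark steel dome, 120 mm across, 60 mm tall. The point is half-way up. Leave alone.
- spool_mid (a point): Bystander: loose copper wire spool with black flanges, upright, 100 mm across, 62 mm tall. The point is half-way up. Leave alone.
- wrench_grip (a point): Bystander: loose wrench lying flat, 180 mm long. The point is on its handle. Leave alone.

How it is judged:
By the outcome, as a careful person would: the job done as asked, in the order asked, and still so for the second after the job is handed in, with the robot touching nothing.
It also fails if it takes over 70 s, if anything falls off the work surface, if the arm or the gripper's body presses on something with over 40 N, if the wrist force passes 120 N, or if a joint passes its speed limit or range.

## Robot

A 6-joint arm with a two-finger parallel gripper is mounted at the origin on the work surface. World frame = base frame: x ahead of the robot, y to its left, z up, the work surface at z = 0. Lengths are in m, angles in rad, forces in N, time in s.
With the tool pointing down it reaches from about 0.325 to 0.775 m from the base axis. Payload 5.5 kg.
Tool frame: the origin (TCP) lies between the finger pads; the fingertips stand 8 mm ahead of it and the grasp point (between the pads) lies 11 mm behind it (tcp_to_tips is the distance from the TCP to the fingertips, in m); z points along the fingers, y is the line along which they close (so a half turn about z gives the same grasp; the last joint's range is limited). The gripper opens to 88 mm and grips with 3 to 60 N. Pads are 20 mm wide; open, the fingers measure 115 mm over their backs; the gripper's body (75 mm by 178 mm) begins 61 mm behind the grasp point.
Start: joints at [1.22, 0.091, 1.231, -0, 1.82, -0.057], TCP at [0.174, 0.574, 0.231] pointing down, gripper open.
Joint ranges: [-2.87, 2.87], [-0.86, 2.18], [0.17, 2.46], [-1.51, 4.65], [0.06, 2.69], [-2.65, 2.65]. Speed limits (rad/s): [2.57, 2.57, 3.01, 3.14, 3.14, 3.14].

## Interface

Orientations are given as a unit quaternion [w, x, y, z].
In Python, from bench import * gives the robot as it stands. Calls block until the motion is done:
- move_to(position, orientation): joint-space move of the TCP to a pose.
- move_l(position, speed=0.15, orientation=None): straight line of the TCP; orientation=None keeps the orientation; speed is the mean speed in m/s.
- movej(angles): joint-space move.
- gripper_open() and close(): open the fingers fully, or close them until they stop; the grip force is fixed at half the most.
- hold(seconds).
- inverse_kinematics(position, orientation): joint angles nearest the present ones, or None.
- state(): the state.
- get_image(name): name is "scene" or "top" or "wrist"; returns a dict with "frame" (480x640x3 uint8, blue, green, red), "depth" (480x640 float32, m along the optical axis (not along the pixel's ray), 0 where there is no reading), "camera_matrix" (3x3 intrinsics, pixels), "k1" (the pictures are not rectified: a ray, as slopes to the right and down, at radius r is drawn at 1 + k1 r^2 times it, then the intrinsics apply), "view" (4x4, takes a point from world to camera coordinates). Camera axes: x right, y up, looking along -z (the intrinsics and any distortion apply to the point x, -y, -z); pixel columns grow to the right and rows downward; lengths in m; the calibration is good to about 2 mm. A picture is of the moment at which its call begins.
A pose or a line that the arm cannot do raises IKError and nothing moves.
- job_done(): hands the job in; it is judged then, once.
The state is a dict: "time": time; "joint_pos": joint angles; "dq": joint speeds; "joint_torque": joint torques, N m; "ee_pos": TCP position; "ee_rot": TCP orientation; "ft_force": force on the tool from outside, world axes, zero at the start; "moment": the same for the moment, N m; "finger_gap": finger opening in m; "finger_force": force on a finger pad.
Only numpy, scipy, OpenCV 4.12 (cv2) and the standard library are available. Lean on these libraries where they do the work, as an engineer would, in place of code of your own. Each camera call takes 0.05 s, during which the arm holds its last target. There are 200 camera calls.

## Working session

There is one attempt and no reset: what is moved stays moved. The work goes in short steps, each a Python script; the robot and the scene stay as the last script left them, time stands still between calls to the robot, and variables do not carry over. Pictures are saved under pics/ and viewed, at most 11 in all, crops included, and the job is handed in when it is done.

```bash
ls; mkdir -p pics
cat > h.py <<'E'
import numpy as np, cv2
from bench import *
def rays(im,uv):
    K=np.array(im["camera_matrix"]);k=im["k1"]
    uv=np.atleast_2d(np.array(uv,float))
    p=cv2.undistortPoints(uv.reshape(-1,1,2),K,np.array([k,0,0,0,0.])).reshape(-1,2)
    V=np.array(im["view"]);R=V[:3,:3];t=V[:3,3]
    d=np.c_[p[:,0],-p[:,1],-np.ones(len(p))]@R
    return -R.T@t,d
def onplane(im,uv,z):
    c,d=rays(im,uv); return c+d*((z-c[2])/d[:,2])[:,None]
def cloud(im):
    h,w=im["depth"].shape
    v,u=np.mgrid[:h,:w]
    c,d=rays(im,np.c_[u.ravel(),v.ravel()])
    return (c+d*im["depth"].reshape(-1,1)).reshape(h,w,3)
E
python3 - <<'E'
from h import *
import pickle
for n in("top","scene"):
    im=get_image(n);pickle.dump(im,open(n+"0.pkl","wb"))
    cv2.imwrite(f"pics/{n}0.png",im["frame"])
s=state();print(s["ee_pos"],s["ee_rot"],s["time"],s["finger_gap"])
E
```

```text
pics
[0.17369071 0.57404824 0.22964144] [-1.74374598e-04  1.46396709e-01  9.89225587e-01 -8.43119726e-04] 0.1 0.08771401591479154
```

View pics/top0.png

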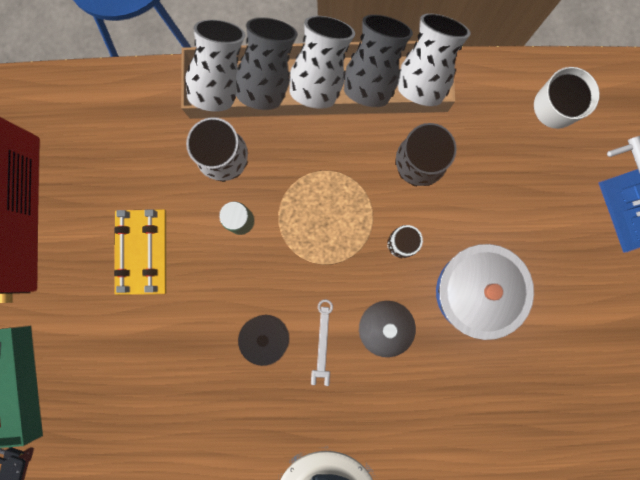

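View pics/scene0.png

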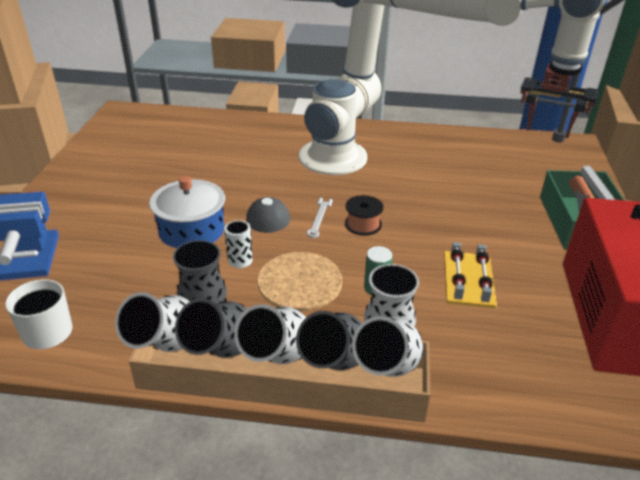

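The top view shows the lid at about (487,292) with its copper knob at (494,292), the cork mat at (325,217), and the yellow rolls at (140,251) with shafts running vertically in the image. The collar is at (405,240) and the can at (233,216). The scene view agrees with this layout.

Run:
```python
from h import *
import pickle
T=pickle.load(open("top0.pkl","rb"));S=pickle.load(open("scene0.pkl","rb"))
def blob(im,lo,hi,box):
    hsv=cv2.cvtColor(im["frame"],cv2.COLOR_BGR2HSV);m=cv2.inRange(hsv,lo,hi)
    z=np.zeros_like(m);x0,y0,x1,y1=box;z[y0:y1,x0:x1]=m[y0:y1,x0:x1]
    z=cv2.morphologyEx(z,cv2.MORPH_CLOSE,np.ones((5,5)))
    c=max(cv2.findContours(z,cv2.RETR_EXTERNAL,cv2.CHAIN_APPROX_NONE)[0],key=cv2.contourArea)
    return c[:,0].astype(float)
k=blob(T,(0,80,80),(15,255,255),(475,275,515,310)); r=cv2.minEnclosingCircle(k.astype(np.float32));print("knob px",r)
P=onplane(T,k,0.158);print("knob top",cv2.minEnclosingCircle(P[:,:2].astype(np.float32)),P[:,:2].mean(0))
C=cloud(T);u=np.rint(k.mean(0)).astype(int);print("depth knob",C[u[1],u[0]])
ks=blob(S,(0,80,80),(15,255,255),(170,170,200,195));print("scene knob px",ks.mean(0),onplane(S,[ks.mean(0)],0.145))
# lid rim: light pixels with depth height .09-.12
m=((C[...,2]>.085)&(C[...,2]<.125)); m[:, :425]=0; m[:230]=0; m[350:]=0; m[:,545:]=0
q=C[m];print("lid pts",q.shape,cv2.minEnclosingCircle(q[:,:2].astype(np.float32)))
y=blob(T,(20,120,120),(32,255,255),(95,190,185,310));P=onplane(T,y,0.012)
hull=cv2.minAreaRect((P[:,:2]*1000).astype(np.float32));print("rolls",hull)
print(cv2.boxPoints(hull))
# cork: region by depth height ~.012
hsv=cv2.cvtColor(T["frame"],cv2.COLOR_BGR2HSV)
m=(np.abs(C[...,2]-.012)<.005).astype(np.uint8);m[:, :265]=0;m[:,385:]=0;m[:155]=0;m[275:]=0
m=cv2.morphologyEx(m,cv2.MORPH_OPEN,np.ones((5,5)))
c=max(cv2.findContours(m,cv2.RETR_EXTERNAL,cv2.CHAIN_APPROX_NONE)[0],key=cv2.contourArea)[:,0].astype(float)
P=onplane(T,c,.012);print("pad",cv2.minEnclosingCircle(P[:,:2].astype(np.float32)),cv2.fitEllipse((P[:,:2]*1000).astype(np.float32)))
for n,p in dict(shellA=(213,140),shellB=(430,145),collar=(407,238),can=(233,214)).items(): print(n,C[p[1],p[0]])
c0,_=rays(T,[(320,240)]);print("cam",c0)
```

```text
knob px ((493.0655822753906, 291.7049255371094), 9.224595069885254)
knob top ((0.43100377917289734, -0.31963416934013367), 0.017454426735639572) [ 0.43119528 -0.32020727]
depth knob [ 0.43031991 -0.32005951  0.15573565]
scene knob px [184.30681818 176.90909091] [[ 0.40995055 -0.33230116  0.145     ]]
lid pts (6771, 3) ((0.43101221323013306, -0.32402166724205017), 0.0948091670870781)
rolls ((529.3170776367188, 385.35369873046875), (109.33052062988281, 177.89724731445312), 89.80733489990234)
[[440.18515 330.98785]
 [618.08136 330.38965]
 [618.449   439.71954]
 [440.5528  440.31775]]
pad ((0.5936392545700073, -0.009485257789492607), 0.09943296015262604) ((593.9220581054688, -12.399452209472656), (156.28746032714844, 167.29403686523438), 160.6962127685547)
shellA [0.73146094 0.2012532  0.15010967]
shellB [ 0.71106315 -0.21222243  0.15255452]
collar [ 0.53864352 -0.16895711  0.1024032 ]
can [0.59341125 0.17089726 0.10321416]
cam [ 0.45088124 -0.01151485  1.31486425]
```

The knob's top and depth height are consistent (0.156 m against the expected 0.158 m), the rolls measure 178 × 109 mm, and the mat radius is 99 mm. Next I'll move above the lid and take a close look.

```bash
cat >> h.py <<'E'
D=[0,0,1,0]
def st(): 
    s=state();print("t",round(s["time"],2),"p",np.round(s["ee_pos"],4),"F",np.round(s["ft_force"],1),"gap",round(s["finger_gap"],4),"ff",np.round(s["finger_force"],1),"j6",round(s["joint_pos"][5],2));return s
E
python3 - <<'E'
from h import *
import pickle
print(inverse_kinematics([.431,-.32,.28],D),inverse_kinematics([.529,.385,.2],D))
move_to([.431,-.32,.28],D);st()
im=get_image("wrist");pickle.dump(im,open("w1.pkl","wb"));cv2.imwrite("pics/w1.png",im["frame"])
C=cloud(im)
hsv=cv2.cvtColor(im["frame"],cv2.COLOR_BGR2HSV);m=cv2.inRange(hsv,(0,80,60),(15,255,255))
m[np.abs(C[...,2]-.155)>.02]=0
q=C[(m>0)&(C[...,2]>.153)];print(q.shape,q.mean(0),q.min(0),q.max(0))
m2=(C[...,2]>.09)&(C[...,2]<.10);q=C[m2];q=q[np.hypot(q[:,0]-.431,q[:,1]+.32)<.12];print("rim",q.shape,q.min(0),q.max(0))
print("cam",rays(im,[(320,240)]))
E
```

```text
[-7.02037612e-01 -6.32518791e-02  1.29871765e+00 -4.44089210e-16
  1.90612688e+00 -2.27283394e+00] [ 5.77143475e-01  2.35560509e-01  1.12491771e+00 -4.44089210e-16
  1.78111443e+00 -9.93652852e-01]
t 3.36 p [ 0.4314 -0.3195  0.28  ] F [ 0.2 -0.5  0. ] gap 0.0878 ff 0.0 j6 -2.27
(1152, 3) [ 0.43220332 -0.32413894  0.15763896] [ 0.41767958 -0.33926713  0.15311071] [ 0.44811024 -0.30896131  0.15990217]
rim (11667, 3) [ 0.33969423 -0.41731566  0.09319236] [ 0.5265672  -0.23124567  0.09999933]
cam (array([ 0.3543023 , -0.32043887,  0.43378023]), array([[ 0.28972086,  0.01742004, -0.9571131 ]]))
```

View pics/w1.png

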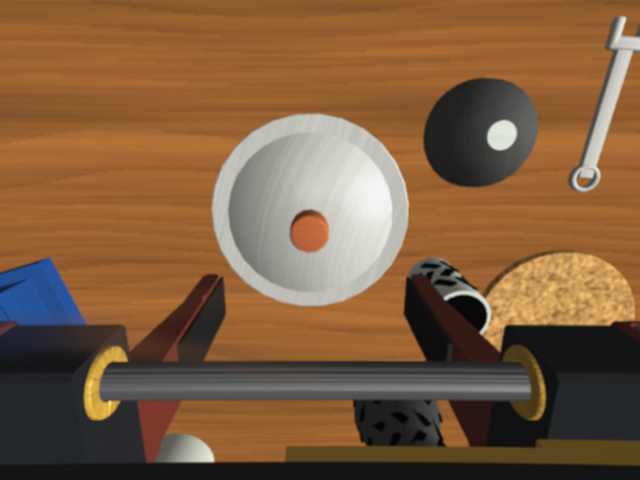

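The wrist view shows the knob at about (309,231), offset 4 mm from the coarse value. The rim centre and knob agree at (0.433, -0.324). I'll refine the mat position from its colour, then grasp and lift.

Run:
```python
from h import *
import pickle
from scipy.optimize import least_squares
T=pickle.load(open("top0.pkl","rb"))
hsv=cv2.cvtColor(T["frame"],cv2.COLOR_BGR2HSV).astype(float)
g=cv2.GaussianBlur(hsv[...,2],(0,0),2)
m=(g>150).astype(np.uint8);m[:, :268]=0;m[:,384:]=0;m[:160]=0;m[275:]=0
m=cv2.morphologyEx(m,cv2.MORPH_OPEN,np.ones((7,7)))
c=max(cv2.findContours(m,cv2.RETR_EXTERNAL,cv2.CHAIN_APPROX_NONE)[0],key=cv2.contourArea)[:,0].astype(float)
P=onplane(T,c,.012)[:,:2]
f=least_squares(lambda q:np.hypot(P[:,0]-q[0],P[:,1]-q[1])-q[2],[.594,-.01,.1],loss="soft_l1",f_scale=.002).x
print("pad",f,P.min(0),P.max(0))
move_l([.433,-.324,.134],.12);close();st()
move_l([.433,-.324,.18],.08);st()
move_l([.433,-.324,.28],.2);s=st()
for n in("scene",):cv2.imwrite("pics/s2.png",get_image(n)["frame"][100:400,100:560])
im=get_image("top");pickle.dump(im,open("t2.pkl","wb"));cv2.imwrite("pics/t2.png",im["frame"][120:360,260:580])
```

```text
pad [ 0.59490502 -0.01020343  0.13261502] [ 0.47089599 -0.13526486] [0.71792226 0.11233809]
t 5.68 p [ 0.433 -0.324  0.134] F [-0.4  1.   0.6] gap 0.0318 ff 30.0 j6 -2.28
t 6.41 p [ 0.433  -0.324   0.1798] F [-0.6  0.5 -2.5] gap 0.0314 ff 30.0 j6 -2.28
t 7.06 p [ 0.4329 -0.3239  0.2785] F [ 0.1  0.9 -3.8] gap 0.0313 ff 30.0 j6 -2.28
```

View pics/s2.png

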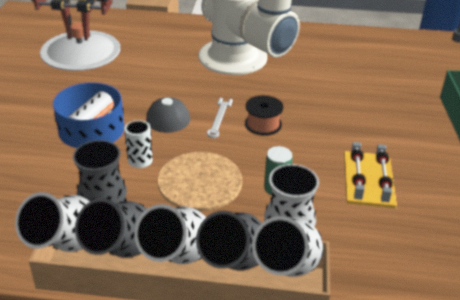

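The lid is held level above the pot, and the sleeve is visible inside it. My colour mask for the mat failed, so I'm redoing it with colour and scene/top agreement.

Run:
```python
from h import *
import pickle
from scipy.optimize import least_squares
def fit(im,box,cen):
    lab=cv2.cvtColor(im["frame"],cv2.COLOR_BGR2LAB).astype(float)
    a=lambda x,y:lab[y-8:y+8,x-8:x+8].reshape(-1,3)
    x0,y0,x1,y1=box
    cork=a(*cen).mean(0); wood=np.median(np.r_[lab[y0:y1,x0:x0+6].reshape(-1,3),lab[y0:y1,x1-6:x1].reshape(-1,3)],0)
    b=cv2.GaussianBlur(lab,(0,0),1.5); w=cork-wood
    s=((b-wood)@w)/(w@w); m=np.zeros(s.shape,np.uint8);m[y0:y1,x0:x1]=s[y0:y1,x0:x1]>.5
    m=cv2.morphologyEx(cv2.morphologyEx(m,cv2.MORPH_CLOSE,np.ones((5,5))),cv2.MORPH_OPEN,np.ones((5,5)))
    c=max(cv2.findContours(m,cv2.RETR_EXTERNAL,cv2.CHAIN_APPROX_NONE)[0],key=cv2.contourArea)[:,0].astype(float)
    P=onplane(im,c,.012)[:,:2]
    r=least_squares(lambda q:np.hypot(P[:,0]-q[0],P[:,1]-q[1])-q[2],[.594,-.01,.1],loss="soft_l1",f_scale=.002)
    print(cork,wood,"pad",r.x,"mad",np.median(abs(r.fun)))
fit(pickle.load(open("top0.pkl","rb")),(262,160,384,275),(325,217))
fit(pickle.load(open("scene0.pkl","rb")),(245,245,355,315),(300,280))
# sleeve in top
im=pickle.load(open("t2.pkl","rb"));
```

```text
[171.30078125 138.8046875  159.29296875] [130. 143. 157.] pad [ 0.5936853  -0.00934192  0.09841306] mad 0.000710289203193118
[180.62109375 136.77734375 158.48828125] [135. 141. 156.] pad [ 0.6007298  -0.00853046  0.09976417] mad 0.0017923340315414427
```

View pics/t2.png

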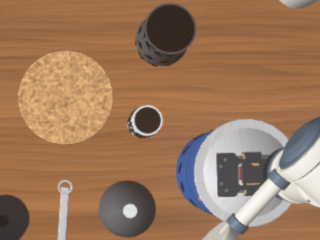

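The cork mat is unobstructed at (0.594, -0.009), with radius 98–99 mm. Now I'll carry the lid over and lower it.

Run:
```python
from h import *
x,y=.5945,-.0095
move_l([x,y,.25],.25);s0=st();f0=s0["ft_force"][2]
move_l([x,y,.07],.15);hold(.1);s=st()
z=.067
while z>.056:
    move_l([x,y,z],.02);f=state()["ft_force"][2]
    if f-f0>2.5:break
    z-=.001
print("contact z",z,f);hold(.2);st()
gripper_open();st()
move_l([x,y,.15],.15);st()
```

```text
t 8.72 p [ 0.5942 -0.0105  0.2503] F [ 0.1  0.2 -3.1] gap 0.0314 ff 30.0 j6 -1.64
t 10.18 p [ 0.5952 -0.0095  0.0714] F [-0.4  0.  -2.3] gap 0.0313 ff 30.0 j6 -1.64
contact z 0.061 4.919398696214613
t 12.18 p [ 0.5945 -0.0095  0.062 ] F [-4.7 -0.1  5.2] gap 0.0317 ff 30.0 j6 -1.64
t 13.16 p [ 0.5945 -0.0095  0.061 ] F [ 0.  -0.5  0.9] gap 0.0878 ff 0.0 j6 -1.64
t 13.9 p [ 0.5941 -0.0095  0.1489] F [ 0.2  0.5 -0.1] gap 0.0879 ff 0.0 j6 -1.64
```

Run:
```python
from h import *
import pickle
move_l([.55,-.06,.25],.25)
move_l([.433,-.324,.25],.3);hold(.15);st()
im=get_image("wrist");pickle.dump(im,open("w3.pkl","wb"));cv2.imwrite("pics/w3.png",im["frame"])
t=get_image("top");pickle.dump(t,open("t3.pkl","wb"));cv2.imwrite("pics/t3.png",t["frame"][120:400,240:580])
C=cloud(im)
m=(np.hypot(C[...,0]-.433,C[...,1]+.324)<.083)&(C[...,2]>.060)&(C[...,2]<.084)
m=cv2.morphologyEx(m.astype(np.uint8),cv2.MORPH_OPEN,np.ones((5,5)))>0
m&=np.hypot(C[...,0]-.433,C[...,1]+.324)<.076
q=C[m];print(q.shape,q.mean(0),q[:,2].max())
r=cv2.minAreaRect((q[:,:2]*1000).astype(np.float32));print(r,cv2.boxPoints(r))
w,v=np.linalg.eigh(np.cov(q[:,:2].T));print("axis",v[:,1],np.degrees(np.arctan2(*v[::-1,1])))
m=(abs(C[...,2]-.092)<.004)&(np.hypot(C[...,0]-.433,C[...,1]+.324)<.1)
q=C[m];print("rim",q.shape,(q.min(0)+q.max(0))/2,q.max(0)-q.min(0))
```

```text
t 15.8 p [ 0.4337 -0.3228  0.25  ] F [-0.   0.3  0.7] gap 0.0876 ff 0.0 j6 -2.28
(7379, 3) [ 0.42608405 -0.32413067  0.07339111] 0.0810103119696417
((429.6754150390625, -324.2309875488281), (52.46222686767578, 131.56101989746094), 70.36451721191406) [[ 358.9055  -326.83218]
 [ 482.8162  -371.0413 ]
 [ 500.44534 -321.6298 ]
 [ 376.53464 -277.4207 ]]
axis [-0.94290923  0.33304983] 160.54600712502588
rim (3042, 3) [ 0.43166899 -0.3250909   0.09123683] [0.17084052 0.17071256 0.006426  ]
```

View pics/w3.png

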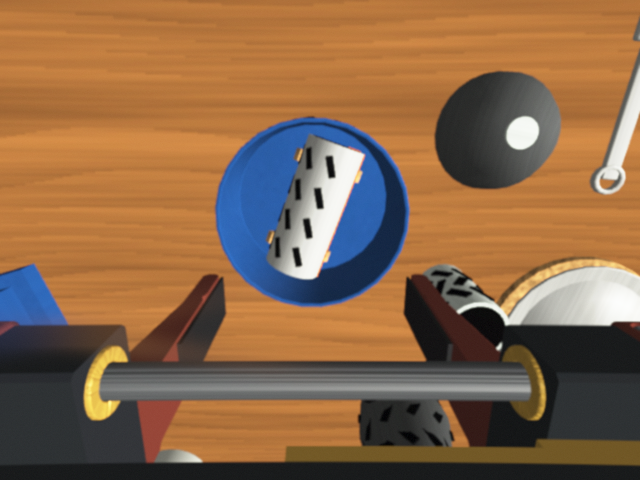

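View pics/t3.png

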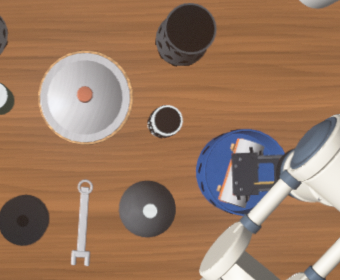

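The lid is centred on the mat. The sleeve's axis runs at -19.6° in world, its centre is near (0.431, -0.3247), and the orange stripe is on the +y side. Next I'll grasp it.

```bash
cat >> h.py <<'E'
from scipy.spatial.transform import Rotation as R
def down(deg):
    q=(R.from_euler("z",deg,degrees=True)*R.from_quat([0,0,1,0],scalar_first=True)).as_quat(scalar_first=True);return list(q)
E
python3 - <<'E'
from h import *
import pickle
q=down(-19.6);print(q,inverse_kinematics([.4307,-.3247,.15],q))
move_to([.4307,-.3247,.15],q);move_l([.4307,-.3247,.043],.1);st()
close();st()
move_l([.4307,-.3247,.06],.05);st();move_l([.4307,-.3247,.25],.2);hold(.15);st()
im=get_image("wrist");pickle.dump(im,open("w4.pkl","wb"));cv2.imwrite("pics/w4.png",im["frame"])
E
```

```text
[np.float64(0.0), np.float64(0.17020949916603256), np.float64(0.9854078984834901), np.float64(0.0)] [-7.09062399e-01 -7.33238216e-02  1.53845413e+00 -4.44089210e-16
  1.67646235e+00 -1.93777419e+00]
t 17.6 p [ 0.4312 -0.3251  0.044 ] F [ 0.2 -0.9 -0.5] gap 0.0877 ff 0.0 j6 -1.94
t 18.21 p [ 0.4308 -0.3247  0.0431] F [0.1 1.2 0.5] gap 0.0553 ff 30.0 j6 -1.94
t 18.7 p [ 0.4307 -0.3248  0.0601] F [-0.1  0.2 -5.1] gap 0.0554 ff 30.0 j6 -1.94
t 19.95 p [ 0.4303 -0.3244  0.2483] F [-0.3 -0.4 -5.5] gap 0.0555 ff 30.0 j6 -1.94
```

View pics/w4.png

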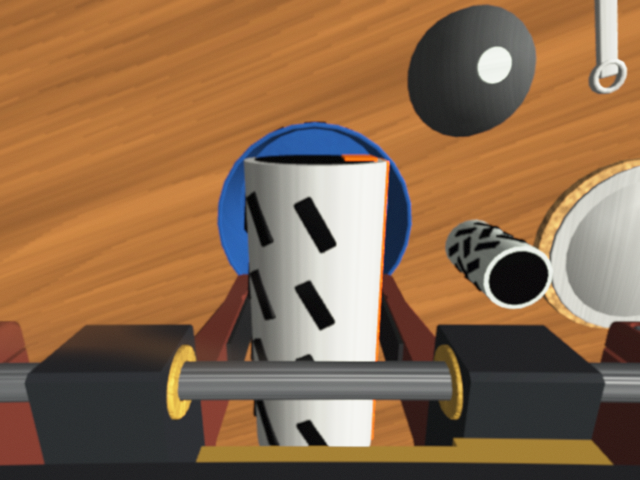

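The sleeve is held straight, with its near end's top edge at about (317,163) and the stripe on the right. I'll compute its offset and tilt in the hand.

Run:
```python
from h import *
import pickle
im=pickle.load(open("w4.pkl","rb"));p=np.array([.4303,-.3244,.2483])
u=np.array([np.cos(np.radians(-19.6)),np.sin(np.radians(-19.6))]);n=np.array([-u[1],u[0]])
g=cv2.cvtColor(im["frame"],cv2.COLOR_BGR2GRAY)[148:175,314:322].mean(1).astype(int);print(g)
e=onplane(im,[(317,163)],p[2]+.007+.028)[0];d=e[:2]-p[:2];print("end along",d@u,"perp",d@n)
C=cloud(im)
for v in range(164,345,20):
    row=C[v,250:385];row=row[row[:,2]>.2]; t=row[np.argmax(row[:,2])];print(v,np.round((t[:2]-p[:2])@u,4),round(np.percentile(row[:,2],97),4))
```

```text
[ 89  89  88  88  88  82  62  34  13   8   7   8   7   8  11  35  92 160
 206 223 225 225 225 225 225 225 225]
end along -0.06664851886283076 perp 0.0002746621239527894
164 -0.0763 0.2802
184 -0.0763 0.2839
204 -0.0536 0.2843
224 -0.0763 0.2847
244 -0.0397 0.284
264 -0.0763 0.2833
284 -0.0763 0.2836
304 -0.0173 0.2838
324 -0.0096 0.2842
344 -0.0008 0.2834
```

The sleeve is level, at the expected height, and about 1 mm towards -x in the hand. I'll carry it above the rolls and check them from close by.

Run:
```python
from h import *
import pickle
move_to([.530,.385,.25],D);hold(.2);s=st();print(s["ee_rot"])
im=get_image("wrist");pickle.dump(im,open("w5.pkl","wb"));cv2.imwrite("pics/w5.png",im["frame"])
hsv=cv2.cvtColor(im["frame"],cv2.COLOR_BGR2HSV);m=cv2.inRange(hsv,(20,120,100),(32,255,255))
C=cloud(im);m[(abs(C[...,2]-.012)>.006)]=0
c=max(cv2.findContours(m,cv2.RETR_EXTERNAL,cv2.CHAIN_APPROX_NONE)[0],key=cv2.contourArea)
P=onplane(im,c[:,0].astype(float),.012);print(P.min(0),P.max(0))
for x in(.45,.46,.47,.48,.5):
    q=P[abs(P[:,0]-x)<.005][:,1];
    if len(q):print(x,q.min(),q.max())
```

```text
t 22.74 p [0.5304 0.3844 0.2501] F [ 0.1 -0.7 -4.9] gap 0.0551 ff 30.0 j6 -0.99
[ 5.02370582e-05  5.44286276e-04  9.99999850e-01 -2.07530958e-05]
[0.44224933 0.33174253 0.012     ] [0.47822984 0.44066198 0.012     ]
0.45 0.3321218364580607 0.44063864692968613
0.46 0.33174253211199106 0.4401941471794283
0.47 0.3323235695634204 0.4406192066496074
0.48 0.33215476146594575 0.4406619833298475
```

View pics/w5.png

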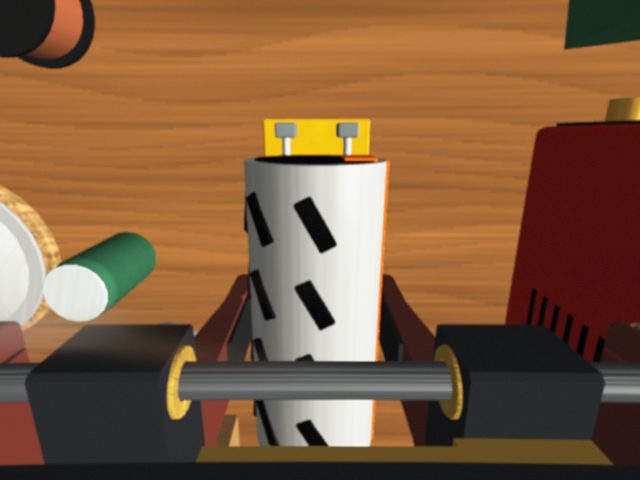

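The near end of the rolls is visible at about (317,138) and gives a centre of about (0.531, 0.386), within 2 mm of the top-view value. I'll lower the sleeve with force checks.

Run:
```python
from h import *
x,y=.532,.386
move_l([x,y,.12],.15);move_l([x,y,.070],.08);hold(.2);s=st();f0=s["ft_force"][2]
z=.067
while z>.056:
    move_l([x,y,z],.02);hold(.05);f=state()["ft_force"];print(round(z,4),np.round(f,1))
    if f[2]-f0>5:break
    z-=.001
hold(.3);st()
```

```text
t 24.78 p [0.5324 0.3862 0.071 ] F [-0.1 -0.3 -4.7] gap 0.0551 ff 30.0 j6 -0.99
0.067 [-0.6 -0.5 -4.5]
0.066 [ 0.1 -0.5 -6.1]
0.065 [ 0.7  0.1 -4.9]
0.064 [ 1.1 -0.3 -5.1]
0.063 [-0.  -0.4 -5.9]
0.062 [ 0.2  0.4 -5.3]
0.061 [-0.3  0.1 -3.4]
0.06 [-0.7 -1.5  2.6]
t 27.53 p [0.5322 0.3862 0.061 ] F [-2.9 -2.1  5.8] gap 0.0553 ff 30.0 j6 -0.99
```

Contact came at the expected height and the weight has been taken, so I'll release, retreat and check.

Run:
```python
from h import *
import pickle
gripper_open();hold(1.0);st()
move_l([.532,.386,.14],.08);move_l([.532,.386,.25],.2);hold(3)
move_to([.42,.32,.3],D);hold(3);st()
t=get_image("top");w=get_image("wrist")
hold(1);t2=get_image("top")
print("motion",cv2.absdiff(t["frame"],t2["frame"])[190:310,90:190].max())
pickle.dump((t,w),open("f.pkl","wb"))
a=cv2.resize(t2["frame"][100:370,80:560],(640,360));cv2.imwrite("pics/f_top.png",a)
cv2.imwrite("pics/f_w.png",w["frame"])
```

```text
t 29.22 p [0.532 0.386 0.06 ] F [0.3 0.4 0.2] gap 0.0881 ff 0.0 j6 -0.99
t 37.68 p [0.42 0.32 0.3 ] F [ 0.7 -0.3 -0.3] gap 0.088 ff 0.0 j6 -0.98
motion 8
```

View pics/f_top.png

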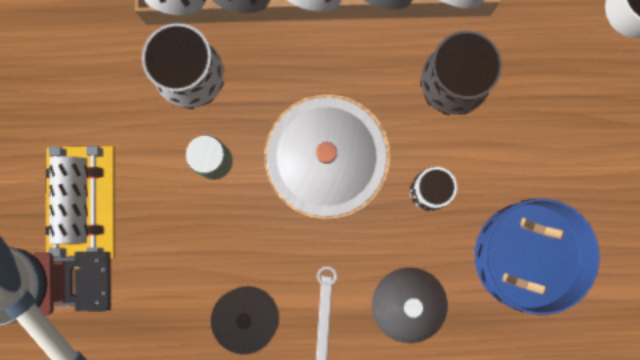

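View pics/f_w.png

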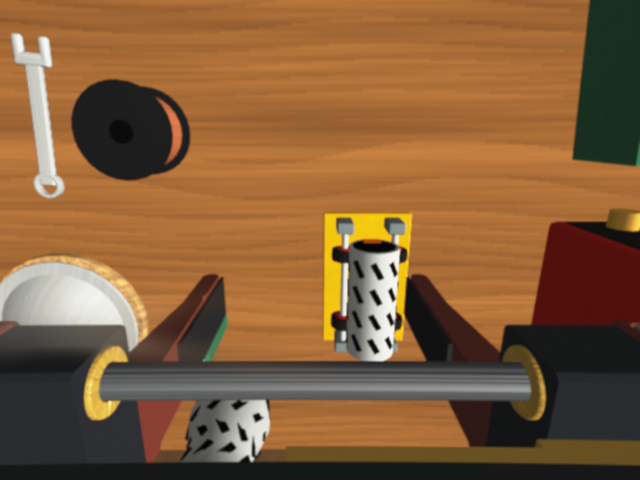

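The lid is centred on the mat and the pot now holds only the saddles. The sleeve lies on the rolls with the orange visible only at the bottom of its end face, at (372,242). I'll check its position numerically, then hand in.

Run:
```python
from h import *
import pickle
t,w=pickle.load(open("f.pkl","rb"))
for im in(w,t):
    C=cloud(im);m=(C[...,2]>.088)&(C[...,2]<.102)&(abs(C[...,0]-.53)<.09)&(abs(C[...,1]-.386)<.03)
    q=C[m];print(len(q),q.min(0),q.max(0),cv2.minAreaRect((q[:,:2]*1000).astype(np.float32)))
C=cloud(t);m=(C[...,2]>.025)&(C[...,2]<.05)&(np.hypot(C[...,0]-.594,C[...,1]+.01)<.12)
q=C[m];print("lid",(q.min(0)+q.max(0))/2,q.max(0)-q.min(0))
o=cv2.inRange(cv2.cvtColor(w["frame"],cv2.COLOR_BGR2HSV),(3,150,120),(16,255,255))[225:370,335:410]
v,u=np.nonzero(o);print("orange px",len(v),u.mean()+335,v.mean()+225, np.ptp(u),np.ptp(v))
```

```text
3872 [0.46559381 0.36437163 0.088009  ] [0.5961498  0.40721694 0.09897807] ((530.88671875, 385.7855529785156), (130.72344970703125, 42.500484466552734), 0.5025225281715393)
1190 [0.46358761 0.36160775 0.08802686] [0.59432544 0.40844117 0.10162375] ((528.9749755859375, 385.34429931640625), (46.328895568847656, 130.475830078125), 89.40201568603516)
lid [ 0.59228563 -0.00831107  0.03746951] [0.18486923 0.1854423  0.02493763]
orange px 638 387.1457680250784 335.72727272727275 74 120
```

```bash
python3 -c "
from h import *
st();print(job_done())"
```

```text
t 38.83 p [0.42 0.32 0.3 ] F [ 0.5  0.2 -0.3] gap 0.0877 ff 0.0 j6 -0.98
the job is handed in; nothing more can be done
None
```

The job was handed in at 38.8 s with the lid within about 3 mm of the mat's centre and the sleeve within about 1 mm of the rolls' centre, at rest with its orange-striped side at the bottom; no other object was gripped or visibly moved.

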